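# Nip up the capped water outlet with the click wrench

## Robot

A 6-joint arm with a two-finger parallel gripper is mounted at the origin on the work surface. World frame = base frame: x ahead of the robot, y to its left, z up, the work surface at z = 0. Lengths are in m, angles in rad, forces in N, time in s.
With the tool pointing down it reaches from about 0.35 to 0.775 m from the base axis. Payload 5.5 kg.
Tool frame: the origin (TCP) lies midway between the tips of the shut fingers; the grasp point (between the pads) lies 19 mm behind it; z points along the fingers, y is the line along which they close (so a half turn about z gives the same grasp; the last joint's range is limited). The gripper opens to 85 mm and grips with 20 to 120 N. Pads are 22 mm wide; open, the fingers measure 114 mm over their backs; the gripper's body (76 mm by 85 mm) begins 54 mm behind the grasp point. The pads swing forward as they close: fully open they stand 13 mm farther back than shut.
Start: joints at [1.162, 0.313, 0.046, 1.304, 0, 1.431], TCP at [0.153, 0.554, 0.231] pointing down, gripper open.
Joint ranges: [-2.76, 2.76], [-0.86, 1.69], [-1.03, 1.26], [-2.2, 2.34], [-1.47, 1.5], [-3.14, 3.14]. Speed limits (rad/s): [2.57, 2.57, 3.14, 3.14, 3.14, 3.14].

## Interface

Orientations are given as a unit quaternion [w, x, y, z].
In Python, from workcell import telemetry, imaging, env gives the robot as it stands. The module is installed in compiled form; this text tells all that it offers.
- The arm moves only by the tool step_arm, never from a script. Its argument "moves" is a list of rows, each a list of 3 entries, a list of its own where there are three numbers: the shift along the tool's x, y, z in mm, then the turn, a rotation vector about the tool's x, y, z in rad, then the finger opening in mm, from 0 to 85.4. A call has 1 to 8 rows; each row is the pose to reach, as a shift and turn from the pose commanded when the call began, along the tool's axes at that moment; what a row does not reach only later rows make up. A row lasts 1/12 s, in which the tool goes at most 41.7 mm and 7.16 degrees, less where a joint would pass 70% of its speed; a pose out of reach is approached as far as the arm can. A call with a gripper value outside its range is refused whole. The fingers move at their own pace and stop on an object; "grip_force" is the grip in N (left out, the last holds). Time passes only in rows, so rows that repeat a pose let the fingers close. It gives the time, the measured TCP pose, the force, the opening and the grip force at its end, in the units of the state.
- telemetry.get_state(): the state, without advancing time (a new reading comes with each control period).
- imaging.read_camera(name): name is "scene" or "top" or "wrist"; returns the picture (384x512x3 uint8, red, green, blue); there is no depth.
- imaging.camera_params(name): a dict with "camera_matrix" (3x3 intrinsics, pixels), "pose" (4x4, takes a point from camera to world coordinates). Camera axes: x right, y up, looking along -z (the intrinsics and any distortion apply to the point x, -y, -z); pixel columns grow to the right and rows downward; lengths in m; the calibration is good to about 2 mm. A picture is of the moment at which its call begins: read the wrist's pose just before it. camera_params takes no time and is no camera call; for the wrist camera it gives the pose at the moment of the call.
- env.hand_in(): hands the job in; it is judged then, once.
The state is a dict: "clock": time; "joint_pos": joint angles; "qvel": joint speeds; "tau": joint torques, N m; "tcp_pos": TCP position; "orientation": TCP orientation; "wrist_force": force on the tool from outside, world axes, zero at the start; "ft_torque": the same for the moment, N m; "finger_gap": finger opening in m; "grip_force": force on a finger pad.
Only numpy, scipy, OpenCV 4.12 (cv2) and the standard library are available. Lean on these libraries where they do the work, as an engineer would, in place of code of your own. Each camera call takes 0.05 s, during which the arm holds its last target. There are 200 camera calls.

## Task

The screw cap on the spare washing-machine outlet has only been spun on by hand. Fit the ring of the click wrench fully down over the cap's hexagon, pull the handle round clockwise (seen from above) until the wrench clicks, and stop at once so that the cap is not overtightened. Then lift the wrench off without loosening the cap and lay it flat on the shelf, the same way up as before and clear of the outlet, leaving the other things on the shelf where they are and not dropping the wrench.

Things in the scene. Friction and masses are not known exactly. Their poses are not given: they have to be found in the camera images.
- wrench_grip (a point): Centre of the black ribbed grip of the steel click wrench, 155 mm from the ring's axis. Grip: 132 mm long, 26 mm wide, 24 mm high, flat sides (underside 12 mm below this point). The wrench, 260 mm long, about 0.5 kg, starts lying flat on the shelf; its centre of mass is about 110 mm from the ring's axis. x points along the handle away from the ring, z up.
- wrench_ring (a point): On the axis of the wrench's hexagonal drive ring, at its underside (5 mm above the grip's underside). The bore goes right through, 32 mm across flats, so it has 0.13 rad of play either way on the cap; ring 14 mm thick, round head around it 62 mm in diameter, 16 mm thick. x points along the handle towards the grip and through a corner of the bore, z up. No ratchet.
- wrench: Head, neck and grip. Origin on the ring's axis, level with the grip's underside; x towards the grip. The head holds the ring up to about 1.4 N m clockwise (9 N square to the handle at mid-grip). Then it clicks: the handle breaks over, swinging 0.13 rad (20 mm at mid-grip) round the ring, resisting ever less (down to 40%), to a stop that overtightens the cap. It springs back when eased.
- cap_hex (a point): On the upright axis of the brass screw cap, at the foot of its hexagon, 70 mm above the shelf. Above it: hexagon 30 mm across flats, 12 mm high, then a rounded top 8 mm high, tapering from 30 to 17 mm in diameter. Below it: round flange 39 mm in diameter, 12 mm high, on which the wrench's ring rests when fully down. x points through a corner of the hexagon, z up.
- outlet: Fixed water outlet under the cap: foot plate 92 x 72 mm, brass stop tap, copper pipe 80 mm along its x. All but the cap is below 60 mm. Origin on the cap's axis on the shelf. The cap tightens clockwise seen from above, with 0.5 to 1 N m at the start, growing by 1.5 N m per rad, over an unknown angle below 0.8 rad until the wrench clicks. It stays where left; turning it back takes 0.6 N m.
- jar: Bystander: terracotta-coloured ceramic jar with a ribbed twist cap, 94 mm in diameter, 128 mm high. Origin under its centre.
- funnel: Bystander: grey silicone funnel standing on its wide rim, 94 mm in diameter, 92 mm high. Origin under its centre.
- can_opener: Bystander: chrome can opener lying flat, about 165 mm long, 25 mm high; its two handles point along its -x. Origin at their joint, on the shelf.
- tier_set: Bystander: yellow plastic stacking tier set of two open trays, 150 x 210 mm, 125 mm high, 155 mm with what lies in it. Origin under its centre.
Not all that is in view belongs to the job. Leave any purple look-alike of the outlet alone.

How it is judged:
By the outcome, as a careful person would: the job done as asked, in the order asked, and still so for the second after the job is handed in, with the robot touching nothing.
It also fails if it takes over 72 s, if anything falls off the work surface, if the arm or the gripper's body presses on something with over 40 N, if the wrist force passes 120 N, or if a joint passes its speed limit or range.

## Working session

There is one attempt and no reset: what is moved stays moved. The work goes in short steps, Python scripts to look and compute and a tool call to move; the robot and the scene stay as the last step left them, time stands still between calls to the robot, and variables do not carry over. Pictures are saved under pics/ and viewed, at most 10 in all, crops included, and the job is handed in when it is done.

Besides the shell and the picture viewer there is one more tool, called after "Emit:" in YAML: its name, and indented under it one key for each argument. step_arm: Moves the arm, as the interface text tells. Its arguments: {"type":"object","properties":{"moves":{"type":"array"},"grip_force":{"type":"number"}},"required":["moves"]}

```bash
mkdir -p pics
cat > h.py <<'E'
import numpy as np, cv2
from workcell import telemetry, imaging, env
from scipy.spatial.transform import Rotation as R
def snap(n,f=None):
    p=imaging.camera_params(n); im=imaging.read_camera(n)
    if f: cv2.imwrite(f'pics/{f}.png',im[:,:,::-1])
    return im,p
def ray(p,u,v):
    K=np.array(p['camera_matrix']);T=np.array(p['pose'])
    d=np.linalg.inv(K)@[u,v,1]; d=T[:3,:3]@(d*[1,-1,-1]); return T[:3,3],d/np.linalg.norm(d)
def onz(p,u,v,z):
    o,d=ray(p,u,v); return o+d*(z-o[2])/d[2]
def proj(p,X):
    K=np.array(p['camera_matrix']);T=np.array(p['pose'])
    c=T[:3,:3].T@(np.array(X)-T[:3,3]); c=c*[1,-1,-1]; c=K@c; return c[:2]/c[2]
def st():
    s=telemetry.get_state(); return s
E
python3 - <<'E'
from h import *
a,p=snap('top','top0');b,q=snap('scene','sc0');
for x in (p,q): print({k:np.round(v,3).tolist() if k in('camera_matrix','pose') else v for k,v in x.items()})
s=st();print(s)
E
```

```text
{'camera_matrix': [[401.699, 0.0, 244.711], [0.0, 401.699, 194.528], [0.0, 0.0, 1.0]], 'pose': [[0.003, 0.992, -0.127, 0.476], [-1.0, 0.001, -0.016, 0.018], [-0.016, 0.127, 0.992, 1.098], [0.0, 0.0, 0.0, 1.0]]}
{'camera_matrix': [[464.138, 0.0, 250.462], [0.0, 464.138, 192.785], [0.0, 0.0, 1.0]], 'pose': [[-0.083, -0.767, 0.636, 1.318], [0.997, -0.067, 0.05, 0.068], [0.004, 0.638, 0.77, 0.934], [0.0, 0.0, 0.0, 1.0]]}
{'clock': 0.1, 'joint_pos': array([1.16239260e+00, 3.13907933e-01, 4.50740090e-02, 1.30361786e+00,
       2.15630817e-05, 1.43120782e+00]), 'qvel': array([-0.00151567, -0.00300655,  0.00291325, -0.00080892, -0.00057737,
       -0.0004094 ]), 'tau': array([ 1.67211983e-03, -4.81723917e+01,  2.99245155e+01,  1.27315085e-02,
       -1.74431839e-04,  1.34783772e-05]), 'tcp_pos': array([0.15252161, 0.55391399, 0.23050034]), 'orientation': array([-2.34346289e-04,  1.34003251e-01,  9.90980547e-01, -7.93933404e-04]), 'wrist_force': array([-0.08460299, -0.10480775, -0.31910666]), 'ft_torque': array([-0.01379311,  0.01047887,  0.02888735]), 'grip_force': 0.0, 'finger_gap': 0.08545689890372941}
```

View pics/top0.png

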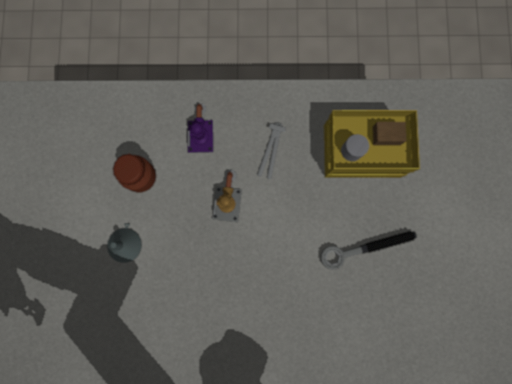

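View pics/sc0.png

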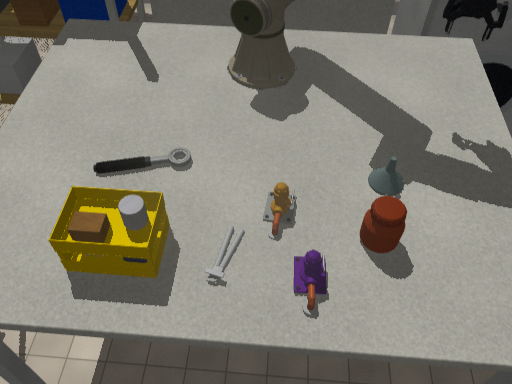

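The top view shows the wrench ring at about (332,257), its grip from (364,249) to (414,236), and the brass cap at (227,203). The purple decoy is at (200,132). In the scene view the cap is at about (282,187) and the wrench ring at (180,157).

Run:
```python
from h import *
a=cv2.imread('pics/top0.png');b=cv2.imread('pics/sc0.png')
p=imaging.camera_params('top');q=imaging.camera_params('scene')
def blob(m,box):
    x0,y0,x1,y1=box; k=np.zeros(m.shape,np.uint8);k[y0:y1,x0:x1]=m[y0:y1,x0:x1]
    n,l,s,c=cv2.connectedComponentsWithStats(k.astype(np.uint8)); i=1+np.argmax(s[1:,4]); ys,xs=np.where(l==i)
    return c[i],s[i],cv2.minAreaRect(np.c_[xs,ys].astype(np.float32))
g=blob(a.max(2)<50,(350,225,425,260));print(g)
G=onz(p,*g[0],.022);print('grip',G)
g2=blob(b.max(2)<50,(85,140,160,180));print(g2,'grip scene',onz(q,*g2[0],.018))
ring=onz(p,332,257,.02);print('ring',ring,np.linalg.norm(ring-G)); r2=onz(q,180,157,.02);print(r2)
h=cv2.cvtColor(a,cv2.COLOR_BGR2HSV);m=(h[...,0]>10)&(h[...,0]<24)&(h[...,1]>130)
c=blob(m,(205,185,245,225));print(c);print('cap',onz(p,*c[0],.08))
h=cv2.cvtColor(b,cv2.COLOR_BGR2HSV);m=(h[...,0]>10)&(h[...,0]<24)&(h[...,1]>130)
c=blob(m,(265,170,300,200));print(c);print('cap',onz(q,*c[0],.08))
for u,v in[(228,175),(239,191),(214,190),(213,217),(239,220)]:print(onz(p,u,v,.01).round(3))
print('jar',onz(p,135,172,.06),'fun',onz(p,125,245,.0),'opener',onz(p,272,128,0.01),onz(p,265,177,0.01),'tier',onz(p,327,178,0),onz(p,418,176,0))
```

```text
(array([388.07142857, 241.1043956 ]), array([359, 231,  57,  21, 546], dtype=int32), ((387.35308837890625, 241.2611083984375), (10.40001106262207, 57.16154098510742), 74.35775756835938))
grip [ 0.49013314 -0.34373878  0.022     ]
(array([120.83425414, 165.00736648]), array([ 94, 157,  57,  16, 543], dtype=int32), ((121.83842468261719, 164.78822326660156), (10.9035062789917, 56.56606674194336), 82.40535736083984)) grip scene [ 0.49573058 -0.34648109  0.018     ]
ring [ 0.44794117 -0.19528997  0.02      ] 0.15434122264204614
[ 0.45420315 -0.19275408  0.02      ]
(array([226.17472119, 200.13011152]), array([218, 186,  16,  26, 269], dtype=int32), ((225.5, 198.5), (25.0, 15.0), 90.0))
cap [0.59192313 0.0822909  0.08      ]
(array([280.35      , 188.46666667]), array([274, 183,  15,  14, 120], dtype=int32), ((279.9000244140625, 188.80001831054688), (11.180339813232422, 15.205260276794434), 63.43495178222656))
cap [0.59369887 0.08383164 0.08      ]
[0.669 0.082 0.01 ]
[0.625 0.052 0.01 ]
[0.628 0.12  0.01 ]
[0.554 0.122 0.01 ]
[0.546 0.051 0.01 ]
jar [0.66843994 0.32475494 0.06      ] fun [0.47758194 0.36210385 0.        ] opener [ 0.80239857 -0.03922113  0.01      ] [ 0.66394734 -0.01931273  0.01      ] tier [ 0.66298646 -0.19070268  0.        ] [ 0.66873381 -0.44049658  0.        ]
```

```bash
cat >> h.py <<'E'
def tool():
    s=st(); w,x,y,z=s['orientation']; return s['tcp_pos'],R.from_quat([x,y,z,w])
def Rdown(yaw): # yaw = world angle of tool y
    y=[np.cos(yaw),np.sin(yaw),0];z=[0,0,-1];return R.from_matrix(np.c_[np.cross(y,z),y,z])
def go(pos,yaw):
    t,r=tool(); print('shift mm',(r.inv().apply(np.array(pos)-t)*1000).round(1),'rotvec',(r.inv()*Rdown(yaw)).as_rotvec().round(3))
E
python3 - <<'E'
from h import *
t,r=tool();p=imaging.camera_params('wrist');T=np.array(p['pose'])
off=r.inv().apply(T[:3,3]-t);print('cam in tool',off.round(4),'axis in tool',r.inv().apply(-T[:3,2]).round(3), np.round(p['camera_matrix'],1).tolist())
# camera optical axis hits cap, at TCP z=.25
yaw=.28;Rd=Rdown(yaw);d=Rd.apply(r.inv().apply(-T[:3,2]));o=Rd.apply(off)
z=.25; s=(.085-(z+o[2]))/d[2]; pos=np.array([.590,.083,.085])-s*d-o; print(pos); go(pos,yaw); go([.59,.083,.25],yaw)
E
```

```text
cam in tool [ 0.0773 -0.0005 -0.1436] axis in tool [-0.299  0.     0.954] [[343.8, 0.0, 258.6], [0.0, 343.8, 191.8], [0.0, 0.0, 1.0]]
[0.58510131 0.10178848 0.25      ]
shift mm [-537.1 -321.   -19.1] rotvec [-2.000e-03  1.000e-03  1.022e+00]
shift mm [-546.8 -337.8  -19.1] rotvec [-2.000e-03  1.000e-03  1.022e+00]
```

Emit:
step_arm:
  moves:
    - [[-268,-160,-19],[0,0,0.5],85]
    - [[-268,-160,-19],[0,0,0.5],85]
    - [[-268,-160,-19],[0,0,0.5],85]
    - [[-268,-160,-19],[0,0,0.5],85]
    - [[-537,-321,-19],[0,0,1.022],85]
    - [[-537,-321,-19],[0,0,1.022],85]
    - [[-537,-321,-19],[0,0,1.022],85]
    - [[-537,-321,-19],[0,0,1.022],85]

```text
clock: 0.77
tcp_pos: [0.3837, 0.312, 0.2445]
orientation: [-0.0, 0.595, 0.804, -0.0]
wrist_force: [0.8, 0.2, -0.3]
finger_gap: 0.085
grip_force: 0.0
```

Run:
```python
from h import *
go([.585,.102,.25],.28)
```

```text
shift mm [-259.6  131.3   -5.5] rotvec [-0.    -0.     0.016]
```

Emit:
step_arm:
  moves:
    - [[-250,128,0],[0,0,0],85]
    - [[-250,128,0],[0,0,0],85]
    - [[-250,128,0],[0,0,0],85]
    - [[-250,128,0],[0,0,0],85]
    - [[-250,128,0],[0,0,0],85]
    - [[-250,128,0],[0,0,0],85]
    - [[-250,128,0],[0,0,0],85]
    - [[-250,128,0],[0,0,0],85]

```text
clock: 1.43
tcp_pos: [0.5832, 0.1085, 0.2431]
orientation: [0.001, 0.595, 0.804, -0.0]
wrist_force: [-0.0, 0.8, 0.1]
finger_gap: 0.0847
grip_force: 0.0
```

Run:
```python
from h import *
snap('wrist');snap('wrist')
im,p=snap('wrist','w1'); print(st()['tcp_pos'])
np.savez('w1',K=p['camera_matrix'],pose=p['pose'])
c=proj(p,[.59,.083,.082]);print(c)
u,v=map(int,c);cr=im[max(v-75,0):v+75,max(u-100,0):u+100];print(max(u-100,0),max(v-75,0))
cv2.imwrite('pics/w1c.png',cv2.resize(cr[:,:,::-1],None,fx=4,fy=4,interpolation=cv2.INTER_CUBIC))
```

```text
[0.57904244 0.11294243 0.24387687]
[261.35059594 203.68628512]
161 128
```

View pics/w1c.png

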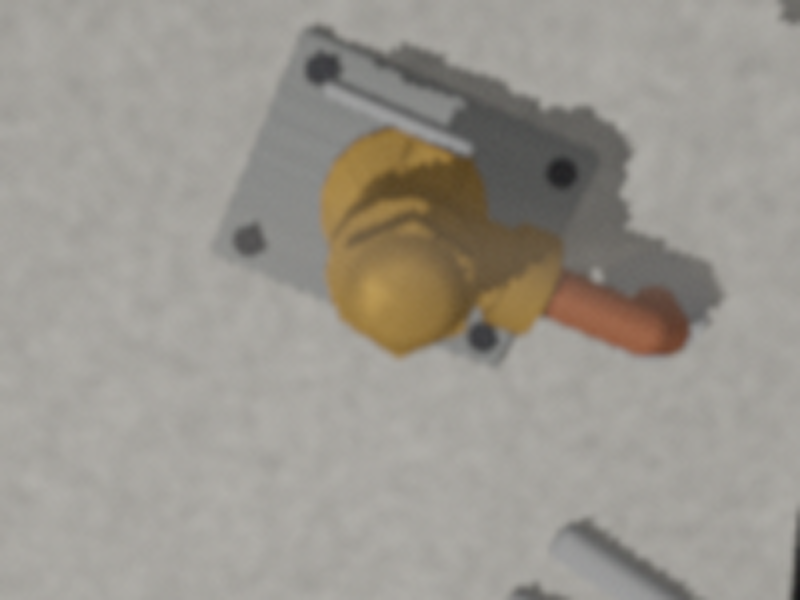

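The crop shows the hexagon's lower corners at about (335,318), (400,355) and (470,318), with the pipe leaving to the right. I'll fit the two lower flats at z=0.082 to get the angle and centre.

```bash
python3 - <<'E'
from h import *
f=np.load('w1.npz');p=dict(camera_matrix=f['K'],pose=f['pose'])
cr=cv2.imread('pics/w1c.png');h=cv2.cvtColor(cr,cv2.COLOR_BGR2HSV)
m=((h[...,0]>10)&(h[...,0]<27)&(h[...,1]>110)).astype(np.uint8)
c=max(cv2.findContours(m,0,1)[0],key=cv2.contourArea)[:,0]
W=lambda u,v:onz(p,161+(u+.5)/4-.5,128+(v+.5)/4-.5,.082)
L=[];C=[(330,258),(335,318),(400,355),(465,318)]
P=np.array([W(u,v)[:2] for u,v in c])
for n,(a,b) in {'l':((343,322),(390,349)),'r':((410,350),(455,325)),'v':((320,270),(345,310))}.items():
    lo,hi=min(a[0],b[0]),max(a[0],b[0])
    s=(c[:,0]>=lo)&(c[:,0]<=hi)&((c[:,1]>300) if n!='v' else (c[:,1]>=270)&(c[:,1]<=308))
    vx,vy,x,y=cv2.fitLine(P[s].astype(np.float32),2,0,1e-5,1e-5).ravel()
    res=np.abs((P[s]-[x,y])@[-vy,vx]).max()*1e3
    print(n,s.sum(),'angle',np.degrees(np.arctan2(vy,vx))%60,'res',res); L.append((np.array([x,y]),np.array([vx,vy])))
(a,u),(b,v)=L[:2]; t=np.linalg.solve(np.c_[u,-v],b-a)[0];k=a+t*u;print('corner',k)
cen=np.array([.5905,.083]); # normals
N=[]
for x,d in L:
    n=np.array([-d[1],d[0]]); n*=np.sign(n@(x-W(400,280)[:2])); N.append((n,n@x-.015))
A=np.array([n for n,_ in N]);B=np.array([e for _,e in N]);cc=np.linalg.lstsq(A,B,rcond=None);print('centre',cc[0],np.linalg.solve(A[:2],B[:2]),'corner ang',np.degrees(np.arctan2(*(k-cc[0])[::-1])),np.linalg.norm(k-cc[0]))
for uv in C: print(W(*uv).round(4))
# next: view wrench
E
cat > wr.py <<'E'
E
python3 -c "
from h import *
G=np.array([.492,-.345]);r=np.array([.450,-.194]);u=(r-G)/np.linalg.norm(r-G);print(np.arctan2(u[1],u[0])-np.pi/2)
q=G+u*.04; go([q[0]-.0,q[1],.25],np.arctan2(u[1],u[0])-np.pi/2)"
```

```text
l 49 angle 41.170532 res 0.32596175925472853
r 46 angle 39.648308 res 0.18673112585000903
v 39 angle 59.96365 res 0.5718661313520492
corner [0.5923518  0.07065716]
centre [0.5880927  0.08721713] [0.5892459  0.08756442] corner ang -75.57653 0.01709891
[0.5704 0.0889 0.082 ]
[0.5757 0.075  0.082 ]
[0.5931 0.0706 0.082 ]
[0.605 0.084 0.082]
0.2712883803797863
shift mm [-371.5 -217.7   -6.1] rotvec [-0.002 -0.001  0.03 ]
```

Emit:
step_arm:
  moves:
    - [[-371,-218,-6],[0,0,0.03],85]
    - [[-371,-218,-6],[0,0,0.03],85]
    - [[-371,-218,-6],[0,0,0.03],85]
    - [[-371,-218,-6],[0,0,0.03],85]
    - [[-371,-218,-6],[0,0,0.03],85]
    - [[-371,-218,-6],[0,0,0.03],85]
    - [[-371,-218,-6],[0,0,0.03],85]
    - [[-371,-218,-6],[0,0,0.03],85]

```text
clock: 2.25
tcp_pos: [0.5027, -0.2111, 0.2498]
orientation: [0.0, 0.604, 0.797, 0.0]
wrist_force: [0.7, -0.2, -1.2]
finger_gap: 0.0849
grip_force: 0.0
```

Emit:
step_arm:
  moves:
    - [[-70,-41,0],[0,0,0],85]
    - [[-70,-41,0],[0,0,0],85]
    - [[-70,-41,0],[0,0,0],85]
    - [[-70,-41,0],[0,0,0],85]
    - [[-70,-41,0],[0,0,0],85]

```text
clock: 2.67
tcp_pos: [0.483, -0.2883, 0.2493]
orientation: [-0.0, 0.604, 0.797, 0.0]
wrist_force: [-0.1, -0.1, -0.0]
finger_gap: 0.0851
grip_force: 0.0
```

Run:
```python
from h import *
print(st()['tcp_pos'])
for i in range(4): p=snap('wrist')
im,p=snap('wrist','w2'); print(st()['tcp_pos'])
np.savez('w2',K=p['camera_matrix'],pose=p['pose'])
print(proj(p,[.45,-.195,.02]),proj(p,[.491,-.345,.02]))
```

```text
[ 0.48295809 -0.2882572   0.24928304]
[ 0.48362712 -0.28817922  0.24948427]
[252.52991748  61.34148939] [252.13024771 205.49796715]
```

View pics/w2.png

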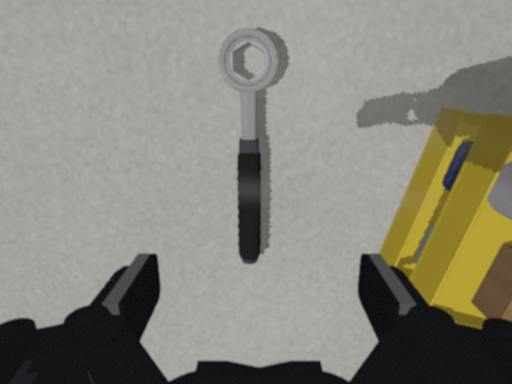

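The wrench ring is centred near (249,61) and the grip runs straight down the column at 249, from row 140 to 262. The tier set at right is well clear of the fingers.

Run:
```python
from h import *
f=np.load('w2.npz');p=dict(camera_matrix=f['K'],pose=f['pose'])
im=cv2.imread('pics/w2.png')
m=np.zeros(im.shape[:2],np.uint8);m[135:270,225:275]=(im.max(2)[135:270,225:275]<60)
ys,xs=np.where(m); mid=[(v,xs[ys==v].mean()) for v in range(150,255)]
P=np.array([onz(p,u,v,.024)[:2] for v,u in mid])
g=cv2.cvtColor(im,cv2.COLOR_BGR2GRAY).astype(int)
# head outline: brighter/darker than shelf -> hough
c=cv2.HoughCircles(cv2.GaussianBlur(im[20:105,200:300,1],(3,3),0),cv2.HOUGH_GRADIENT,1,50,param1=80,param2=15,minRadius=25,maxRadius=38);print(c)
u,v=c[0,0,:2]+[200,20]
print(onz(p,u,v,.021),onz(p,ys[0]*0+xs[ys==ys.max()].mean(),ys.max(),.012),onz(p,xs[ys==ys.min()].mean(),ys.min(),.024))
vx,vy,x,y=cv2.fitLine(P.astype(np.float32),2,0,1e-5,1e-5).ravel();d=np.array([vx,vy])*np.sign(-vy);print('handle dir',np.arctan2(d[1],d[0]),x,y)
r=onz(p,u,v,.021)[:2]; n=np.array([-d[1],d[0]]);print('ring offset from line mm',n@(r-[x,y])*1e3, 'grip far end dist',(d@(onz(p,xs[ys==ys.max()].mean(),ys.max(),.016)[:2]-r)))
r0=r-n*(n@(r-[x,y]))*.5
q=r0+d*.120;print('grasp',q,'R',r0);yaw=np.arctan2(d[1],d[0])+np.pi/2
go([*q,.24],yaw);go([*q,.012-.0],yaw)
```

```text
[[[56.5 38.5 30.8]]]
[ 0.45317898 -0.1913673   0.021     ] [ 0.51090678 -0.41822139  0.012     ] [ 0.4750388  -0.26931295  0.024     ]
handle dir nan nan nan
ring offset from line mm nan grip far end dist nan
grasp [nan nan] R [nan nan]<stdin>:5: RuntimeWarning: Mean of empty slice.
  ret = ret.dtype.type(ret / rcount)
  r = _umath_linalg.det(a, signature=signature)
Traceback (most recent call last):
  File "h.py", line 23, in go
    t,r=tool(); print('shift mm',(r.inv().apply(np.array(pos)-t)*1000).round(1),'rotvec',(r.inv()*Rdown(yaw)).as_rotvec().round(3))
                                                                                                  ~~~~~^^^^^
  File "h.py", line 21, in Rdown
    y=[np.cos(yaw),np.sin(yaw),0];z=[0,0,-1];return R.from_matrix(np.c_[np.cross(y,z),y,z])
                                                    ~~~~~~~~~~~~~^^^^^^^^^^^^^^^^^^^^^^^^^^
  File "scipy/spatial/transform/_rotation.pyx", line 1159, in scipy.spatial.transform._rotation.Rotation.from_matrix
numpy.linalg.LinAlgError: SVD did not converge
```

Run:
```python
from h import *
f=np.load('w2.npz');p=dict(camera_matrix=f['K'],pose=f['pose'])
im=cv2.imread('pics/w2.png')
m=np.zeros(im.shape[:2],np.uint8);m[135:270,225:275]=(im.max(2)[135:270,225:275]<80)
ys,xs=np.where(m); E=[(v,xs[ys==v].min(),xs[ys==v].max()) for v in range(155,250) if (ys==v).sum()>8]
P=np.array([onz(p,(a+b)/2,v,.022)[:2] for v,a,b in E]);print(len(E),E[::15],ys.max())
vx,vy,x,y=cv2.fitLine(P.astype(np.float32),2,0,1e-5,1e-5).ravel();d=np.array([vx,vy])*np.sign(-vy);n=np.array([-d[1],d[0]])
print('handle ang',np.arctan2(d[1],d[0]),x,y)
for u,v in((249,61),(218.5,60),(249,28.5)):
    r=onz(p,u,v,.021)[:2];print('ring: off',n@(r-[x,y])*1e3,'along',d@(r-[x,y])*1e3,r)
e=onz(p,249.5,ys.max()+.5,.016)[:2];print('far end along',d@(e-[x,y])*1e3)
# bore: bright hex hole -> columns profile
print(im[61,212:290,1].tolist());print(im[22:98,249,1].tolist())
```

```text
95 [(155, np.int64(239), np.int64(260)), (170, np.int64(238), np.int64(260)), (185, np.int64(239), np.int64(260)), (200, np.int64(239), np.int64(260)), (215, np.int64(239), np.int64(260)), (230, np.int64(239), np.int64(260)), (245, np.int64(239), np.int64(260))] 262
handle ang -1.2987534 0.4868585 -0.34189048
ring: off 0.40567916117377545 along -151.64610041265271 [ 0.44650195 -0.19571232]
ring: off -30.476293281877116 along -152.49949589406194 [ 0.41652639 -0.2031883 ]
ring: off 0.5659744309397614 along -181.6953627792026 [ 0.43858212 -0.16672508]
far end along 79.85934555973641
[163, 162, 162, 163, 162, 159, 151, 148, 145, 144, 138, 133, 120, 120, 135, 140, 141, 151, 161, 160, 145, 118, 105, 106, 105, 103, 104, 102, 102, 102, 102, 102, 119, 144, 159, 164, 164, 166, 166, 168, 169, 169, 169, 167, 166, 165, 165, 165, 165, 166, 166, 163, 158, 160, 160, 157, 151, 141, 130, 129, 144, 150, 146, 143, 139, 133, 119, 108, 108, 106, 106, 106, 106, 107, 106, 120, 145, 161]
[163, 162, 162, 162, 161, 155, 146, 141, 144, 146, 146, 144, 136, 126, 119, 130, 140, 143, 151, 152, 139, 112, 98, 111, 135, 153, 162, 166, 165, 164, 163, 163, 163, 164, 165, 164, 166, 166, 166, 166, 166, 164, 163, 163, 164, 164, 164, 160, 161, 154, 133, 113, 107, 106, 107, 107, 111, 129, 143, 146, 143, 142, 135, 127, 133, 142, 144, 141, 140, 139, 136, 138, 141, 142, 143, 142]
```

```bash
python3 -c "
from h import *
go([.4787,-.3113,.10],-1.299+np.pi/2);go([.4787,-.3113,.004],-1.299+np.pi/2)"
```

```text
shift mm [-20.9 -11.  149.5] rotvec [ 0.    -0.     0.003]
shift mm [-20.9 -11.1 245.5] rotvec [ 0.    -0.     0.003]
```

Emit:
step_arm:
  moves:
    - [[-21,-11,40],[0,0,0],85]
    - [[-21,-11,80],[0,0,0],85]
    - [[-21,-11,120],[0,0,0],85]
    - [[-21,-11,155],[0,0,0],85]
    - [[-21,-11,190],[0,0,0],85]
    - [[-21,-11,220],[0,0,0],85]
    - [[-21,-11,240],[0,0,0],85]
    - [[-21,-11,245],[0,0,0],85]
  grip_force: 80

```text
clock: 3.58
tcp_pos: [0.4761, -0.31, 0.0004]
orientation: [-0.003, 0.604, 0.797, 0.0]
wrist_force: [-0.3, 1.4, -0.2]
finger_gap: 0.0848
grip_force: 0.0
```

Emit:
step_arm:
  moves:
    - [[0,0,0],[0,0,0],85]
    - [[0,0,0],[0,0,0],40]
    - [[0,0,0],[0,0,0],20]
    - [[0,0,0],[0,0,0],20]
    - [[0,0,0],[0,0,0],20]
    - [[0,0,0],[0,0,0],20]
    - [[0,0,0],[0,0,0],20]
    - [[0,0,0],[0,0,0],20]

```text
clock: 4.25
tcp_pos: [0.4791, -0.3136, 0.0058]
orientation: [0.001, 0.605, 0.796, 0.0]
wrist_force: [0.4, 0.6, 5.7]
finger_gap: 0.0244
grip_force: 80.0
```

Emit:
step_arm:
  moves:
    - [[0,0,-10],[0,0,0],20]
    - [[0,0,-30],[0,0,0],20]
    - [[0,0,-60],[0,0,0],20]
    - [[0,0,-90],[0,0,0],20]
    - [[0,0,-120],[0,0,0],20]
    - [[0,0,-145],[0,0,0],20]
    - [[0,0,-155],[0,0,0],20]
    - [[0,0,-155],[0,0,0],20]

```text
clock: 4.92
tcp_pos: [0.4792, -0.3141, 0.1621]
orientation: [0.002, 0.605, 0.796, -0.0]
wrist_force: [0.4, -0.3, -4.1]
finger_gap: 0.0237
grip_force: 79.4
```

```bash
python3 -c "
from h import *
for i in range(3):snap('wrist')
im,p=snap('wrist','w3')
s=st();print(s['tcp_pos'],s['wrist_force'],s['ft_torque'],s['finger_gap'],s['orientation'])
cv2.imwrite('pics/w3c.png',im[:200,:,::-1])
go([.6111,-.0326,.16],.182)"
```

```text
[ 0.47688142 -0.3119897   0.15685507] [-2.00791501e-02 -3.58626330e-03 -5.67920623e+00] [-0.10000843 -0.10021254  0.01999399] 0.024247595726813703 [-2.15357160e-03  6.04729104e-01  7.96428307e-01  1.59857442e-04]
shift mm [233.1 204.3  -2.8] rotvec [-0.003 -0.004  0.09 ]
```

View pics/w3.png

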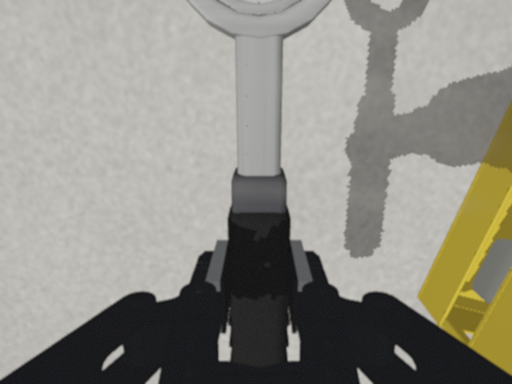

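The wrench is held straight, with its neck centred on column 258. The near edge of the head is at about row 40, and the ring's axis is above the frame.

Run:
```python
from h import *
T=[]
for i in range(8):
    imaging.read_camera('wrist'); s=st(); t,r=tool(); p=imaging.camera_params('wrist'); 
    T.append(np.r_[s['tcp_pos'],r.inv().apply(np.array(p['pose'])[:3,3]-t),s['joint_pos'][:3]])
T=np.array(T)
print((T*1000).round(2)); print(s['wrist_force'])
im=cv2.imread('pics/w3.png')[:,:,1]; print(im[25:60,258].tolist())
K=np.array(p['camera_matrix']); off=np.array([.0773,0,-.1436]);ax=np.array([-.299,0,.954])
t,r=tool();M=r.inv().as_matrix()@np.array(p['pose'])[:3,:3]
for v in (36,38,40,42):
    d=M@(np.linalg.inv(K)@[258.6,v,1]*[1,-1,-1]); 
    for z in(-.016,0.0,-.003): print(v,z,((off+d*(z-off[2])/d[2])*1000).round(1)[0]+31,end=' ')
    print()
```

```text
[[ 476.92 -312.    156.86   76.4    -1.12 -143.62 -720.19  338.56 -102.95]
 [ 477.05 -312.12  157.     76.4    -1.11 -143.66 -720.2   338.6  -102.52]
 [ 477.26 -312.27  157.37   76.39   -1.11 -143.61 -720.17  338.33 -101.97]
 [ 477.46 -312.45  157.7    76.39   -1.11 -143.63 -720.17  338.1  -101.46]
 [ 477.66 -312.61  158.07   76.4    -1.11 -143.62 -720.16  337.81 -100.95]
 [ 477.79 -312.76  158.38   76.4    -1.09 -143.62 -720.18  337.5  -100.59]
 [ 477.94 -312.83  158.62   76.38   -1.12 -143.65 -720.12  337.29 -100.29]
 [ 478.04 -312.92  158.86   76.4    -1.12 -143.63 -720.13  337.05 -100.02]]
[-0.0126898   1.0388807  -4.88113148]
[164, 164, 162, 162, 162, 163, 164, 165, 165, 164, 162, 157, 151, 155, 163, 166, 165, 165, 165, 166, 165, 166, 165, 166, 166, 165, 166, 165, 165, 166, 166, 165, 167, 166, 166]
36 -0.016 124.0 36 0.0 125.9 36 -0.003 125.5 
38 -0.016 123.3 38 0.0 125.2 38 -0.003 124.9 
40 -0.016 122.7 40 0.0 124.5 40 -0.003 124.2 
42 -0.016 122.1 42 0.0 123.8 42 -0.003 123.5
```

```bash
python3 -c "
from h import *
for i in range(3):imaging.read_camera('wrist')
print(st()['tcp_pos'],st()['wrist_force']);go([.6112,-.0328,.16],.182)"
```

```text
[ 0.47816196 -0.31301645  0.15924032] [ 0.20772599 -0.0699571  -4.05177565]
shift mm [234.2 203.4  -0.7] rotvec [ 0.   -0.    0.09]
```

Emit:
step_arm:
  moves:
    - [[30,26,0],[0,0,0.01],20]
    - [[62,54,0],[0,0,0.025],20]
    - [[94,82,0],[0,0,0.04],20]
    - [[126,110,0],[0,0,0.05],20]
    - [[158,138,0],[0,0,0.06],20]
    - [[190,165,0],[0,0,0.07],20]
    - [[216,188,0],[0,0,0.08],20]
    - [[230,200,0],[0,0,0.09],20]

```text
clock: 6.33
tcp_pos: [0.6106, -0.0332, 0.1594]
orientation: [0.0, 0.639, 0.77, 0.001]
wrist_force: [0.6, -1.3, -5.5]
finger_gap: 0.0241
grip_force: 79.7
```

Emit:
step_arm:
  moves:
    - [[4,3,0],[0,0,0],20]
    - [[4,3,0],[0,0,0],20]
    - [[4,3,0],[0,0,0],20]
    - [[4,3,0],[0,0,0],20]
    - [[4,3,0],[0,0,0],20]
    - [[4,3,0],[0,0,0],20]
    - [[4,3,0],[0,0,0],20]
    - [[4,3,0],[0,0,0],20]

```text
clock: 7.0
tcp_pos: [0.6111, -0.0341, 0.1594]
orientation: [0.0, 0.64, 0.768, 0.0]
wrist_force: [0.7, 0.0, -4.1]
finger_gap: 0.0242
grip_force: 79.7
```

```bash
python3 -c "
from h import *
im,p=snap('scene')
print(st()['tcp_pos'],st()['wrist_force']);go([.6112,-.0328,.116],.182)
a=im[130:250,200:360];b,p=snap('top');b=b[150:240,180:300]
a=cv2.resize(a,None,fx=3,fy=3,interpolation=2);b=cv2.resize(b,(480,360),interpolation=2)
cv2.imwrite('pics/c4.png',cv2.resize(np.hstack([a[:360],b[:360,:320]]),None,fx=1,fy=1)[:,:,::-1])"
```

```text
[ 0.61112191 -0.03384838  0.15937865] [ 0.32084581  0.42876928 -4.85236149]
shift mm [ 1.   0.3 43.4] rotvec [ 0.     0.    -0.001]
```

View pics/c4.png

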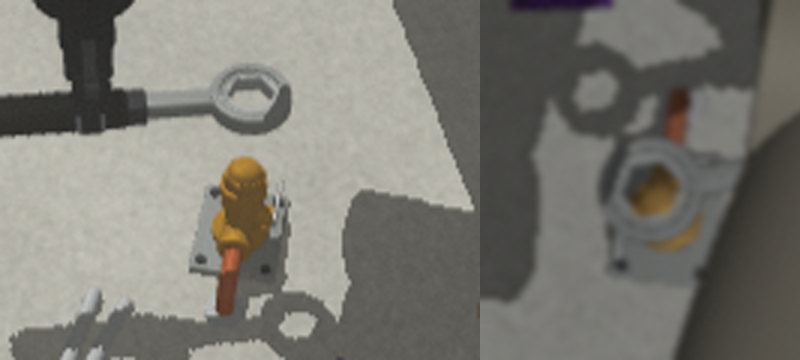

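Seen from the top, the ring sits over the brass cap; the scene view shows it above with nothing in the way. I'll go down to just above the hexagon and check the force.

Emit:
step_arm:
  moves:
    - [[1,0,15],[0,0,0],20]
    - [[1,0,35],[0,0,0],20]
    - [[1,0,50],[0,0,0],20]
    - [[1,0,60],[0,0,0],20]
    - [[1,0,66],[0,0,0],20]
    - [[1,0,70],[0,0,0],20]
    - [[1,0,74],[0,0,0],20]
    - [[1,0,74],[0,0,0],20]

```text
clock: 7.77
tcp_pos: [0.6112, -0.0323, 0.0851]
orientation: [0.0, 0.64, 0.768, 0.0]
wrist_force: [-0.7, 0.2, -4.3]
finger_gap: 0.0242
grip_force: 79.7
```

Emit:
step_arm:
  moves:
    - [[0,0,0],[0,0,0],20]
    - [[0,0,0],[0,0,0],20]
    - [[0,0,0],[0,0,0],20]

```text
clock: 8.02
tcp_pos: [0.6116, -0.0323, 0.086]
orientation: [0.001, 0.64, 0.768, 0.0]
wrist_force: [-0.4, -0.3, -5.4]
finger_gap: 0.0242
grip_force: 79.7
```

Emit:
step_arm:
  moves:
    - [[0,0,2],[0,0,0],20]
    - [[0,0,4],[0,0,0],20]
    - [[0,0,6],[0,0,0],20]
    - [[0,0,8],[0,0,0],20]
    - [[0,0,8],[0,0,0],20]
    - [[0,0,8],[0,0,0],20]

```text
clock: 8.52
tcp_pos: [0.612, -0.0327, 0.0784]
orientation: [0.001, 0.64, 0.768, 0.001]
wrist_force: [-1.0, -3.6, 5.1]
finger_gap: 0.0244
grip_force: 81.1
```

```bash
python3 -c "
from h import *
s=st();t,r=tool();print(s['tcp_pos'],r.inv().apply(s['wrist_force']),r.inv().apply(s['ft_torque']))"
```

```text
[ 0.61196299 -0.03273848  0.07841062] [-3.39698739 -1.6713525  -5.1235565 ] [ 0.0734422   0.29434222 -0.03310993]
```

Emit:
step_arm:
  moves:
    - [[-1,0,0],[0,0,0],20]
    - [[-1,0,0],[0,0,0],20]
    - [[-1,0,2],[0,0,0],20]
    - [[-1,0,2],[0,0,0],20]

```text
clock: 8.85
tcp_pos: [0.6116, -0.0333, 0.0753]
orientation: [0.0, 0.64, 0.768, 0.0]
wrist_force: [1.8, -2.0, 4.1]
finger_gap: 0.0243
grip_force: 80.9
```

```bash
python3 -c "
from h import *
s=st();t,r=tool();print(s['tcp_pos'],r.inv().apply(s['wrist_force']),r.inv().apply(s['ft_torque']))"
```

```text
[ 0.61163118 -0.03332256  0.07529513] [-2.26788675  1.36766178 -4.12846276] [-0.22800622  0.44849845  0.05231046]
```

Emit:
step_arm:
  moves:
    - [[-0.5,0.3,1],[0,0,0],20]
    - [[-0.5,0.3,2.5],[0,0,0],20]
    - [[-0.5,0.3,4],[0,0,0],20]
    - [[-0.5,0.3,5],[0,0,0],20]
    - [[-0.5,0.3,5],[0,0,0],20]

```text
clock: 9.27
tcp_pos: [0.6115, -0.0342, 0.0694]
orientation: [-0.0, 0.64, 0.768, -0.001]
wrist_force: [3.2, -3.6, -2.4]
finger_gap: 0.0242
grip_force: 80.1
```

```bash
python3 -c "
from h import *
s=st();t,r=tool();print(s['tcp_pos'],r.inv().apply(s['wrist_force']),r.inv().apply(s['ft_torque']))"
```

```text
[ 0.6114672  -0.03423688  0.06940431] [-4.13329785  2.51728039  2.37583739] [-0.39888135 -0.70486691  0.20340354]
```

Emit:
step_arm:
  moves:
    - [[-0.6,0.4,1],[0,0,0],20]
    - [[-0.6,0.4,2],[0,0,0],20]
    - [[-0.6,0.4,3],[0,0,0],20]
    - [[-0.6,0.4,3],[0,0,0],20]
    - [[-0.6,0.4,3],[0,0,0],20]

```text
clock: 9.68
tcp_pos: [0.6118, -0.0342, 0.067]
orientation: [-0.0, 0.64, 0.768, -0.0]
wrist_force: [1.5, -2.3, -4.0]
finger_gap: 0.0242
grip_force: 80.0
```

```bash
python3 -c "
from h import *
s=st();t,r=tool();print(s['tcp_pos'],r.inv().apply(s['wrist_force']),r.inv().apply(s['ft_torque']),r.as_matrix().round(4)[:,2])"
```

```text
[ 0.61181612 -0.03415679  0.06704206] [-2.52232185  1.09588638  4.03011381] [-0.18762904 -0.42884239  0.10402699] [-6.e-04  1.e-04 -1.e+00]
```

Emit:
step_arm:
  moves:
    - [[-0.4,0.3,1],[0,0,0],20]
    - [[-0.4,0.3,2],[0,0,0],20]
    - [[-0.4,0.3,3],[0,0,0],20]
    - [[-0.4,0.3,3],[0,0,0],20]
    - [[-0.4,0.3,3],[0,0,0],20]

```text
clock: 10.1
tcp_pos: [0.612, -0.0342, 0.0641]
orientation: [-0.001, 0.64, 0.769, -0.0]
wrist_force: [0.0, 0.3, -4.0]
finger_gap: 0.0244
grip_force: 79.9
```

```bash
python3 -c "
from h import *
s=st();t,r=tool();print(s['tcp_pos'],r.inv().apply(s['wrist_force']),r.inv().apply(s['ft_torque']),r.as_matrix().round(4)[:,2])
im,p=snap('scene');a=im[130:230,180:340];cv2.imwrite('pics/c5.png',cv2.resize(a,None,fx=5,fy=5,interpolation=2)[:,:,::-1])"
```

```text
[ 0.61204051 -0.03419968  0.06406975] [0.33312073 0.08053069 3.99289886] [ 0.03402611  0.0410726  -0.011432  ] [-8.e-04  6.e-04 -1.e+00]
```

View pics/c5.png

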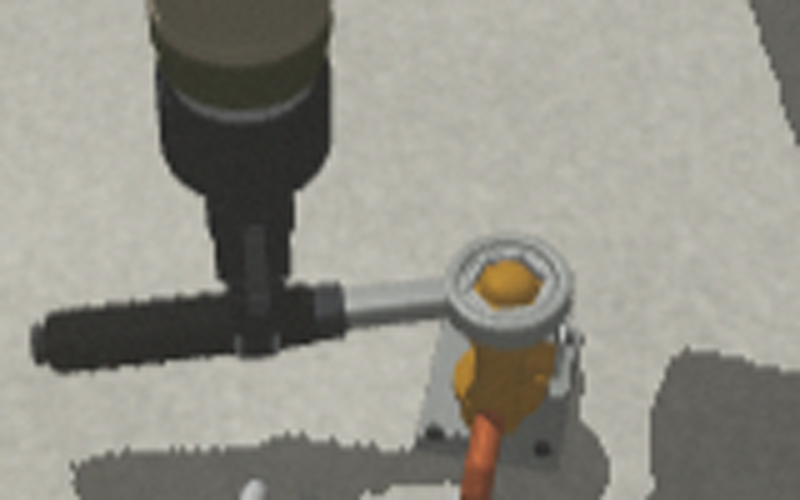

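The ring is round the cap with the dome showing through it and no side forces, but I've felt no bottom contact yet. I'll keep going until it seats.

Emit:
step_arm:
  moves:
    - [[0,0,1],[0,0,0],20]
    - [[0,0,2],[0,0,0],20]
    - [[0,0,3],[0,0,0],20]
    - [[0,0,3],[0,0,0],20]
    - [[0,0,3],[0,0,0],20]

```text
clock: 10.57
tcp_pos: [0.6124, -0.0342, 0.0618]
orientation: [-0.0, 0.64, 0.769, 0.0]
wrist_force: [-2.2, 0.5, 2.9]
finger_gap: 0.0238
grip_force: 80.9
```

```bash
python3 -c "
from h import *
s=st();t,r=tool();print(s['tcp_pos'],r.inv().apply(s['wrist_force']),r.inv().apply(s['ft_torque']),r.as_matrix().round(4)[:,2])"
```

```text
[ 0.61242484 -0.03424625  0.06182366] [ 0.87963969 -2.12007099 -2.93521592] [ 0.50387862  0.91159178 -0.2627479 ] [ 3.e-04  8.e-04 -1.e+00]
```

Run:
```python
from h import *
im,p=snap('scene');cv2.imwrite('pics/s6.png',im[:,:,::-1]);t,r=tool();x=r.apply([1,0,0]);x[2]=0;x/=np.linalg.norm(x)
ring=t+x*.1225; print(ring)
for tag,zr,zt in(('level seated',.065,.065),('level low',.061,.061),('tilt',.065,.065-.0167)):
    # axis line of grip at mid height, tail cap end
    z=lambda s:zr+(zt-zr)*s/.221
    for s in(.095,.221): 
        q=ring-x*s; q[2]=z(s)+.012; print(tag,s,proj(p,q).round(1),end=' ')
    q=ring.copy();q[2]=zr+.021;print('headtop',proj(p,q).round(1))
q=ring.copy();q[2]=.09;print('dome top',proj(p,q))
m=(im.max(2)<50).astype(np.uint8);k=np.zeros_like(m);k[180:215,183:230]=m[180:215,183:230]
for u in(190,195,200,205,210,215,220,226,240,246):
    c=np.where(im[180:215,u].max(1)<60)[0]+180;print(u,c.min() if len(c) else 0,c.max() if len(c) else 0,end='; ')
w,pw=snap('wrist','w6'); print(st()['tcp_pos'],st()['wrist_force'])
cv2.imwrite('pics/c6.png',np.hstack([cv2.resize(im[165:225,170:300],(520,240),interpolation=2),w[:240,150:400]])[:,:,::-1])
```

```text
[0.59021943 0.08620845 0.06179579]
level seated 0.095 [242.2 191.1] level seated 0.221 [189.6 195. ] headtop [281.5 185.8]
level low 0.095 [242.2 192.2] level low 0.221 [189.7 196. ] headtop [281.4 186.9]
tilt 0.095 [242.2 193. ] tilt 0.221 [190.3 199.4] headtop [281.5 185.8]
dome top [281.62745621 184.7361662 ]
190 195 203; 195 194 204; 200 193 203; 205 193 203; 210 192 202; 215 191 202; 220 190 201; 226 180 200; 240 188 198; 246 194 197; [ 0.6124514  -0.03427665  0.06174375] [-2.22509632  0.83611749  4.44421366]
```

View pics/c6.png

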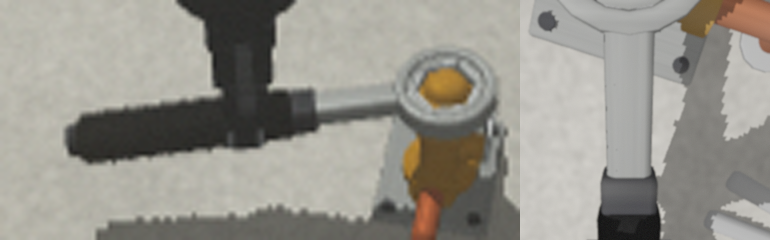

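The scene view shows the tail at about row 199 where a level wrench would be at 195, so the wrench has pitched about 0.07 rad in the pads, tail down. I'll grip harder and rotate about the ring to level it.

Emit:
step_arm:
  moves:
    - [[0,0,0],[0,0,0],18]
    - [[0,0,0],[0,0,0],18]
    - [[0,0,-2],[0,-0.015,0],18]
    - [[0,0,-4],[0,-0.03,0],18]
    - [[0,0,-6],[0,-0.05,0],18]
    - [[0,0,-8],[0,-0.068,0],18]
    - [[0,0,-8],[0,-0.068,0],18]
    - [[0,0,-8],[0,-0.068,0],18]
  grip_force: 120

```text
clock: 11.33
tcp_pos: [0.6126, -0.0345, 0.0695]
orientation: [0.027, 0.639, 0.768, -0.022]
wrist_force: [-2.7, -0.7, 3.2]
finger_gap: 0.0233
grip_force: 121.4
```

```bash
cat > chk.py <<'E'
from h import *
s=st();t,r=tool();print(s['tcp_pos'].round(4),'F',r.inv().apply(s['wrist_force']).round(2),'M',r.inv().apply(s['ft_torque']).round(3),'x',r.as_matrix().round(4)[:,0],s['finger_gap'])
im,p=snap('scene');x=r.apply([1,0,0]);x[2]=0;x/=np.linalg.norm(x)
for u in(190,195,200,205,210,215,240):
    c=np.where(im[175:215,u].max(1)<60)[0]+175;print(u,c.min() if len(c) else 0,c.max() if len(c) else 0,end='; ')
ring=t+x*.1225
for s_ in(.221,.2,.18,.095):
    q=ring-x*s_;q[2]=.065+.012;print('pred',proj(p,q).round(1),end=' ')
print()
g=cv2.cvtColor(im,cv2.COLOR_RGB2HSV)
E
python3 chk.py
```

```text
[ 0.6126 -0.0345  0.0695] F [-0.43 -2.75 -3.18] M [ 0.446  0.659 -0.214] x [-0.181   0.981  -0.0691] 0.023323633265450103
190 191 200; 195 190 200; 200 190 200; 205 189 200; 210 189 199; 215 188 199; 240 187 197; pred [189.5 195. ] pred [198.3 194.4] pred [206.7 193.8] pred [242.1 191.2]
```

The wrench is level within about a millimetre and pressing on the flange at about 7.5 N, so it's fully down. Now I'll start turning clockwise about the cap axis: take up the play first, then measure the torque.

Emit:
step_arm:
  moves:
    - [[0,-3,0],[0.002,0,0.025],18]
    - [[0.1,-6.1,0],[0.0035,0,0.05],18]
    - [[0.3,-9.2,0],[0.005,0,0.075],18]
    - [[0.6,-12.2,0],[0.007,0,0.1],18]
    - [[1,-15.3,0],[0.009,0,0.125],18]
    - [[1.4,-18.3,0],[0.01,0,0.15],18]
    - [[1.4,-18.3,0],[0.01,0,0.15],18]
    - [[1.4,-18.3,0],[0.01,0,0.15],18]

```text
clock: 12.05
tcp_pos: [0.5945, -0.0371, 0.0695]
orientation: [0.025, 0.696, 0.718, -0.024]
wrist_force: [0.6, -5.2, 2.5]
finger_gap: 0.0233
grip_force: 121.4
```

```bash
cat > tq.py <<'E'
from h import *
s=st();t,r=tool();x=r.as_matrix()[:,0];h=x.copy();h[2]=0;h/=np.linalg.norm(h);y=np.cross([0,0,-1],h)
C=np.array([.5903,.086]);d=t[:2]-C
F=s['wrist_force'];M=s['ft_torque']
T=-M[2]-.1225*(F@y)
print('hold ang',np.arctan2(d[1],d[0]).round(4),'R',np.linalg.norm(d).round(4),'tool ang',(np.arctan2(h[1],h[0])-np.pi).round(4),'z',t[2].round(4),'Fh,Fy,Fz',(F@h).round(2),(F@y).round(2),F[2].round(2),'Mz',-M[2].round(3),'T',T.round(3))
print('ring at',(t+h*.1225).round(4),'tilt',x[2].round(4))
E
python3 tq.py
```

```text
hold ang -1.5367 R 0.1232 tool ang -1.5398 z 0.0695 Fh,Fy,Fz -5.22 0.43 2.49 Mz -0.216 T -0.269
ring at [0.5907 0.0853 0.0695] tilt -0.0689
```

Emit:
step_arm:
  moves:
    - [[-0.8,-3,0],[0.002,0,0.025],18]
    - [[-0.7,-6.1,0],[0.0035,0,0.05],18]
    - [[-0.5,-9.2,0],[0.005,0,0.075],18]
    - [[-0.2,-12.2,0],[0.007,0,0.1],18]
    - [[-0.2,-12.2,0],[0.007,0,0.1],18]
    - [[-0.2,-12.2,0],[0.007,0,0.1],18]

```text
clock: 12.55
tcp_pos: [0.5821, -0.0369, 0.0693]
orientation: [0.023, 0.731, 0.682, -0.025]
wrist_force: [1.3, -1.9, 2.9]
finger_gap: 0.0231
grip_force: 121.4
```

```bash
python3 tq.py
```

```text
hold ang -1.6371 R 0.1232 tool ang -1.6397 z 0.0693 Fh,Fy,Fz -1.83 1.45 2.95 Mz -0.255 T -0.433
ring at [0.5906 0.0853 0.0693] tilt -0.0676
```

Emit:
step_arm:
  moves:
    - [[0,-2.4,0],[0.001,0,0.02],18]
    - [[0.1,-4.9,0],[0.003,0,0.04],18]
    - [[0.2,-7.3,0],[0.004,0,0.06],18]
    - [[0.2,-7.3,0],[0.004,0,0.06],18]
    - [[0.2,-7.3,0],[0.004,0,0.06],18]

```text
clock: 12.97
tcp_pos: [0.5748, -0.0363, 0.0693]
orientation: [0.022, 0.751, 0.66, -0.025]
wrist_force: [2.9, -1.5, 3.3]
finger_gap: 0.0233
grip_force: 121.5
```

```bash
python3 tq.py
```

```text
hold ang -1.6967 R 0.1232 tool ang -1.6998 z 0.0693 Fh,Fy,Fz -1.08 3.04 3.31 Mz -0.339 T -0.712
ring at [0.5906 0.0852 0.0693] tilt -0.0676
```

Emit:
step_arm:
  moves:
    - [[0,-2.4,0],[0.001,0,0.02],18]
    - [[0.1,-4.9,0],[0.003,0,0.04],18]
    - [[0.2,-6.1,0],[0.0035,0,0.05],18]
    - [[0.2,-6.1,0],[0.0035,0,0.05],18]
    - [[0.2,-6.1,0],[0.0035,0,0.05],18]

```text
clock: 13.38
tcp_pos: [0.5688, -0.0354, 0.0692]
orientation: [0.022, 0.767, 0.641, -0.026]
wrist_force: [2.7, -0.7, 3.3]
finger_gap: 0.0232
grip_force: 121.5
```

```bash
python3 tq.py
```

```text
hold ang -1.7462 R 0.1232 tool ang -1.7498 z 0.0692 Fh,Fy,Fz -0.17 2.76 3.27 Mz -0.359 T -0.698
ring at [0.5906 0.0852 0.0692] tilt -0.0677
```

Emit:
step_arm:
  moves:
    - [[0,-2.4,0],[0.001,0,0.02],18]
    - [[0.1,-4.9,0],[0.003,0,0.04],18]
    - [[0.3,-7.3,0],[0.004,0,0.06],18]
    - [[0.4,-9.8,0],[0.0055,0,0.08],18]
    - [[0.4,-9.8,0],[0.0055,0,0.08],18]
    - [[0.4,-9.8,0],[0.0055,0,0.08],18]

```text
clock: 13.88
tcp_pos: [0.5591, -0.0332, 0.0692]
orientation: [0.021, 0.792, 0.609, -0.027]
wrist_force: [2.2, -1.4, 3.0]
finger_gap: 0.0232
grip_force: 121.5
```

```bash
python3 tq.py
```

```text
hold ang -1.8269 R 0.1232 tool ang -1.8301 z 0.0692 Fh,Fy,Fz -0.76 2.49 3.04 Mz -0.484 T -0.788
ring at [0.5905 0.0852 0.0692] tilt -0.0678
```

Emit:
step_arm:
  moves:
    - [[0,-2.4,0],[0.001,0,0.02],18]
    - [[0.1,-4.9,0],[0.003,0,0.04],18]
    - [[0.3,-7.3,0],[0.004,0,0.06],18]
    - [[0.4,-9.8,0],[0.0055,0,0.08],18]
    - [[0.6,-12.2,0],[0.007,0,0.1],18]
    - [[0.6,-12.2,0],[0.007,0,0.1],18]
    - [[0.6,-12.2,0],[0.007,0,0.1],18]

```text
clock: 14.47
tcp_pos: [0.5474, -0.0295, 0.0691]
orientation: [0.019, 0.822, 0.569, -0.028]
wrist_force: [2.2, -1.7, 3.5]
finger_gap: 0.0232
grip_force: 121.6
```

```bash
python3 tq.py
```

```text
hold ang -1.9266 R 0.1232 tool ang -1.9303 z 0.0691 Fh,Fy,Fz -0.82 2.71 3.47 Mz -0.603 T -0.934
ring at [0.5905 0.0851 0.0691] tilt -0.0679
```

Emit:
step_arm:
  moves:
    - [[0,-2.4,0],[0.001,0,0.02],18]
    - [[0.1,-4.9,0],[0.003,0,0.04],18]
    - [[0.3,-7.3,0],[0.004,0,0.06],18]
    - [[0.4,-9.8,0],[0.0055,0,0.08],18]
    - [[0.6,-12.2,0],[0.007,0,0.1],18]
    - [[0.9,-14.7,0],[0.008,0,0.12],18]
    - [[0.9,-14.7,0],[0.008,0,0.12],18]
    - [[0.9,-14.7,0],[0.008,0,0.12],18]

```text
clock: 15.13
tcp_pos: [0.5339, -0.0236, 0.0691]
orientation: [0.018, 0.854, 0.519, -0.029]
wrist_force: [1.2, -2.4, 5.5]
finger_gap: 0.0231
grip_force: 121.7
```

```bash
python3 tq.py
```

```text
hold ang -2.0463 R 0.1232 tool ang -2.0506 z 0.0691 Fh,Fy,Fz -1.58 2.22 5.45 Mz -0.747 T -1.018
ring at [0.5904 0.0851 0.0691] tilt -0.0681
```

Emit:
step_arm:
  moves:
    - [[0,-1.8,0],[0.001,0,0.015],18]
    - [[0.1,-3.7,0],[0.002,0,0.03],18]
    - [[0.2,-5.5,0],[0.003,0,0.045],18]
    - [[0.2,-5.5,0],[0.003,0,0.045],18]
    - [[0.2,-5.5,0],[0.003,0,0.045],18]

```text
clock: 15.55
tcp_pos: [0.5291, -0.021, 0.0691]
orientation: [0.017, 0.866, 0.499, -0.03]
wrist_force: [1.4, -4.3, 4.6]
finger_gap: 0.0227
grip_force: 121.8
```

```bash
python3 tq.py
```

```text
hold ang -2.0903 R 0.1232 tool ang -2.0958 z 0.0691 Fh,Fy,Fz -2.99 3.34 4.61 Mz -0.821 T -1.229
ring at [0.5905 0.085  0.0691] tilt -0.0683
```

Emit:
step_arm:
  moves:
    - [[0,-1.8,0],[0.001,0,0.015],18]
    - [[0.1,-3.7,0],[0.002,0,0.03],18]
    - [[0.2,-5.5,0],[0.003,0,0.045],18]
    - [[0.2,-5.5,0],[0.003,0,0.045],18]
    - [[0.2,-5.5,0],[0.003,0,0.045],18]

```text
clock: 15.97
tcp_pos: [0.5244, -0.0181, 0.069]
orientation: [0.016, 0.877, 0.479, -0.03]
wrist_force: [0.8, -5.1, 4.5]
finger_gap: 0.0229
grip_force: 121.8
```

```bash
python3 tq.py
```

```text
hold ang -2.1355 R 0.1232 tool ang -2.1409 z 0.069 Fh,Fy,Fz -3.9 3.43 4.47 Mz -1.034 T -1.455
ring at [0.5905 0.085  0.069 ] tilt -0.0685
```

Emit:
step_arm:
  moves:
    - [[0,-1.2,0],[0.001,0,0.01],18]
    - [[0,-2.4,0],[0.0015,0,0.02],18]
    - [[0.1,-3.7,0],[0.002,0,0.03],18]
    - [[0.1,-3.7,0],[0.002,0,0.03],18]

```text
clock: 16.3
tcp_pos: [0.521, -0.0159, 0.069]
orientation: [0.016, 0.884, 0.466, -0.03]
wrist_force: [-0.3, -5.3, 5.4]
finger_gap: 0.0233
grip_force: 121.8
```

```bash
python3 tq.py
```

```text
hold ang -2.1677 R 0.1232 tool ang -2.1718 z 0.069 Fh,Fy,Fz -4.54 2.8 5.37 Mz -0.84 T -1.183
ring at [0.5903 0.0851 0.069 ] tilt -0.0686
```

```bash
for i in 1 2 3; do python3 -c "from h import *;imaging.read_camera('wrist')"; python3 tq.py|head -1; done
```

```text
hold ang -2.1675 R 0.1232 tool ang -2.1714 z 0.069 Fh,Fy,Fz -3.94 2.83 6.48 Mz -0.869 T -1.216
hold ang -2.1674 R 0.1232 tool ang -2.1713 z 0.0689 Fh,Fy,Fz -3.74 2.81 5.24 Mz -0.932 T -1.276
hold ang -2.1673 R 0.1232 tool ang -2.1713 z 0.069 Fh,Fy,Fz -4.06 2.74 4.76 Mz -0.841 T -1.177
```

Emit:
step_arm:
  moves:
    - [[0,-1.2,0],[0.001,0,0.01],18]
    - [[0,-2.4,0],[0.0015,0,0.02],18]
    - [[0,-2.4,0],[0.0015,0,0.02],18]
    - [[0,-2.4,0],[0.0015,0,0.02],18]

```text
clock: 16.78
tcp_pos: [0.5189, -0.0145, 0.0689]
orientation: [0.015, 0.889, 0.457, -0.031]
wrist_force: [0.4, -4.7, 4.8]
finger_gap: 0.0231
grip_force: 121.8
```

```bash
for i in 1 2 3; do python3 -c "from h import *;imaging.read_camera('wrist')"; python3 tq.py|head -1; done
```

```text
hold ang -2.1885 R 0.1232 tool ang -2.1915 z 0.0689 Fh,Fy,Fz -3.86 1.42 5.19 Mz -0.757 T -0.931
hold ang -2.1884 R 0.1232 tool ang -2.1915 z 0.0689 Fh,Fy,Fz -3.71 2.77 5.78 Mz -0.775 T -1.114
hold ang -2.1885 R 0.1232 tool ang -2.1914 z 0.0689 Fh,Fy,Fz -4.46 2.12 5.08 Mz -0.74 T -1.001
```

Torque peaked at 1.45 N m, then fell to 1.2 and 1.0 while the handle kept advancing, so the wrench has clicked. I'll stop and ease back into the play.

Emit:
step_arm:
  moves:
    - [[0,3.7,0],[-0.002,0,-0.03],18]
    - [[0.2,7.3,0],[-0.004,0,-0.06],18]
    - [[0.5,11,0],[-0.006,0,-0.09],18]
    - [[0.6,14.7,0],[-0.008,0,-0.12],18]
    - [[0.9,17.1,0],[-0.0095,0,-0.14],18]
    - [[0.9,17.1,0],[-0.0095,0,-0.14],18]
    - [[0.9,17.1,0],[-0.0095,0,-0.14],18]

```text
clock: 17.52
tcp_pos: [0.5328, -0.023, 0.0685]
orientation: [0.016, 0.855, 0.518, -0.029]
wrist_force: [-1.1, -1.8, 6.0]
finger_gap: 0.0236
grip_force: 121.8
```

```bash
python3 tq.py;python3 chk.py | head -1
```

```text
hold ang -2.0559 R 0.1232 tool ang -2.0524 z 0.0685 Fh,Fy,Fz -2.07 -0.18 6.04 Mz -0.02 T 0.003
ring at [0.5896 0.0856 0.0685] tilt -0.0672
[ 0.5328 -0.023   0.0685] F [-2.47 -0.2  -5.89] M [-0.043  0.479 -0.018] x [ 0.4622  0.8842 -0.0672] 0.023648320487007202
```

Emit:
step_arm:
  moves:
    - [[-0.7,0,-1],[0,0,0],18]
    - [[-0.9,0,-3],[0,0,0],18]
    - [[-1,0,-5],[0,0,0],18]
    - [[-1.2,0,-8],[0,0,0],18]
    - [[-1.4,0,-11],[0,0,0],18]
    - [[-1.4,0,-11],[0,0,0],18]

```text
clock: 18.07
tcp_pos: [0.5327, -0.0231, 0.0784]
orientation: [0.016, 0.854, 0.519, -0.03]
wrist_force: [3.6, 4.7, -8.1]
finger_gap: 0.0232
grip_force: 119.9
```

```bash
python3 tq.py;python3 chk.py | head -1
```

```text
hold ang -2.0565 R 0.1233 tool ang -2.0501 z 0.0784 Fh,Fy,Fz 5.82 1.07 -8.13 Mz 0.151 T 0.021
ring at [0.5892 0.0856 0.0784] tilt -0.0676
[ 0.5327 -0.0231  0.0784] F [6.35 1.09 7.72] M [-0.34   0.915  0.172] x [ 0.4601  0.8853 -0.0676] 0.023165314623726233
```

Emit:
step_arm:
  moves:
    - [[1,0,-1],[0,0,0],18]
    - [[1,0,-4],[0,0,0],18]
    - [[0.8,0,-8],[0,0,0],18]
    - [[0.5,0,-12],[0,0,0],18]
    - [[0,0,-20],[0,0,0],18]
    - [[-1,0,-35],[0,0,0],18]
    - [[-3,0,-60],[0,0,0],18]
    - [[-4,0,-80],[0,0,0],18]

```text
clock: 18.78
tcp_pos: [0.5337, -0.0231, 0.1618]
orientation: [0.017, 0.854, 0.519, -0.029]
wrist_force: [0.7, 0.7, -5.3]
finger_gap: 0.0231
grip_force: 120.4
```

Run:
```python
from h import *
for i in range(8): imaging.read_camera('wrist')
im,p=snap('scene');s=st();print(s['tcp_pos'],s['wrist_force'],s['finger_gap'])
cv2.imwrite('pics/c7.png',cv2.resize(im[90:290,60:340],None,fx=2.5,fy=2.5)[:,:,::-1])
t,r=tool();x=r.as_matrix()[:,0];x[2]=0;x/=np.linalg.norm(x);print('ang',np.arctan2(x[1],x[0]))
G=.0056
go([.45,-.22,.155],-.48);
```

```text
[ 0.53337936 -0.02286657  0.15868412] [ 0.24431846 -0.69444026 -4.23223339] 0.023048707539972336
ang 1.091396308287037
shift mm [-212.6   17.    18.3] rotvec [-0.003  0.069  0.001]
```

View pics/c7.png

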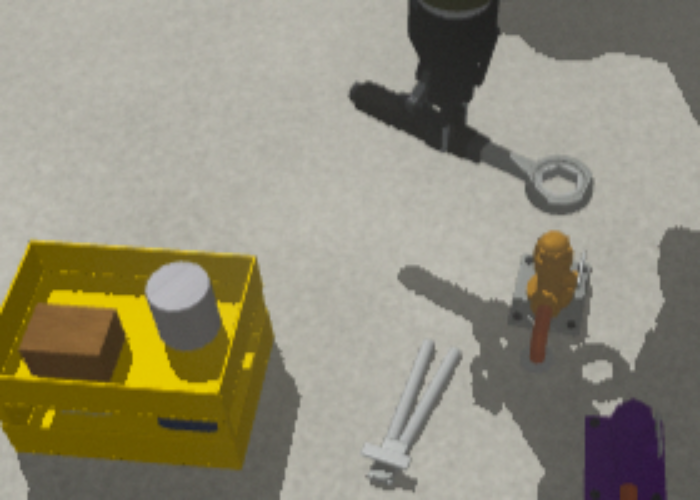

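The wrench is off the cap and held level the same way up, and the can opener, tier set and decoy look undisturbed. I'll carry it to open shelf near (0.45, -0.22).

Emit:
step_arm:
  moves:
    - [[-28,2,2],[0,0,0],18]
    - [[-60,5,5],[0,0,0],18]
    - [[-92,8,8],[0,0,0],18]
    - [[-124,10,10],[0,0,0],18]
    - [[-156,13,13],[0,0,0],18]
    - [[-186,15,16],[0,0,0],18]
    - [[-206,17,18],[0,0,0],18]
    - [[-213,17,18],[0,0,0],18]

```text
clock: 19.9
tcp_pos: [0.4493, -0.2229, 0.1557]
orientation: [0.017, 0.855, 0.517, -0.03]
wrist_force: [1.3, -0.3, -4.3]
finger_gap: 0.0232
grip_force: 120.4
```

Run:
```python
from h import *
for i in range(8): imaging.read_camera('wrist')
im,p=snap('scene');s=st();print(s['tcp_pos'],s['wrist_force'])
cv2.imwrite('pics/s8.png',im[:,:,::-1])
t,r=tool();x=r.as_matrix()[:,0];tl=x[2];x[2]=0;x/=np.linalg.norm(x);print('tilt',tl)
q=t+np.array([0,0,-.0045+.012]);
for s_ in(.221,.2,.16,.095):
    c=proj(p,q+x*(.1225-s_));u=int(round(c[0]));k=np.where(im[int(c[1])-15:int(c[1])+15,u].max(1)<60)[0]+int(c[1])-15
    print(s_,c.round(1),k.min() if len(k) else 0,k.max() if len(k) else 0)
dn=r.inv().apply([0,0,-1]);print('down in tool',dn.round(4), 'to z=.012:',(dn*(t[2]-.012)*1000).round(1))
```

```text
[ 0.45129334 -0.21949435  0.15655284] [ 0.74071086 -0.17462473 -4.99148827]
tilt -0.0676837618428934
0.221 [133.1 101.6] 99 108
0.2 [139.3 104.5] 99 111
0.16 [151.5 110. ] 94 116
0.095 [171.8 119.2] 114 125
down in tool [6.770e-02 2.000e-04 9.977e-01] to z=.012: [  9.8   0.  144.2]
```

Emit:
step_arm:
  moves:
    - [[1,0,18],[0,0,0],18]
    - [[3,0,45],[0,0,0],18]
    - [[5,0,75],[0,0,0],18]
    - [[7,0,103],[0,0,0],18]
    - [[8.5,0,125],[0,0,0],18]
    - [[9.3,0,137],[0,0,0],18]
    - [[9.8,0,144],[0,0,0],18]
    - [[9.8,0,144],[0,0,0],18]

```text
clock: 21.02
tcp_pos: [0.4502, -0.2194, 0.0108]
orientation: [0.016, 0.854, 0.519, -0.03]
wrist_force: [-0.8, 0.2, -5.0]
finger_gap: 0.0229
grip_force: 120.2
```

Emit:
step_arm:
  moves:
    - [[0.1,0,1],[0,0,0],18]
    - [[0.2,0,2.5],[0,0,0],18]
    - [[0.3,0,4],[0,0,0],18]
    - [[0.3,0,4],[0,0,0],18]
    - [[0.3,0,4],[0,0,0],18]
    - [[0.3,0,4],[0,0,0],18]

```text
clock: 21.52
tcp_pos: [0.4512, -0.2206, 0.0087]
orientation: [0.018, 0.854, 0.519, -0.029]
wrist_force: [-0.3, -0.6, -5.5]
finger_gap: 0.0234
grip_force: 120.2
```

```bash
python3 chk.py | head -1
```

```text
[ 0.4512 -0.2206  0.0087] F [-0.3  -0.03  5.55] M [-0.043  0.008  0.029] x [ 0.4604  0.8851 -0.0679] 0.02336184092744324
```

Emit:
step_arm:
  moves:
    - [[0,0,1],[0,0,0],18]
    - [[0.1,0,2],[0,0,0],18]
    - [[0.2,0,3],[0,0,0],18]
    - [[0.2,0,3],[0,0,0],18]
    - [[0.2,0,3],[0,0,0],18]
    - [[0.2,0,3],[0,0,0],18]

```text
clock: 22.07
tcp_pos: [0.451, -0.2206, 0.006]
orientation: [0.018, 0.854, 0.519, -0.029]
wrist_force: [-2.9, 1.1, 6.4]
finger_gap: 0.023
grip_force: 121.8
```

```bash
python3 chk.py | head -1
```

```text
[ 0.451  -0.2206  0.006 ] F [-0.77 -3.1  -6.36] M [ 0.665 -0.062 -0.036] x [ 0.4604  0.8851 -0.0683] 0.022996301618807745
```

Emit:
step_arm:
  moves:
    - [[0,0,0],[0,0,0],23]
    - [[0,0,0],[0,0,0],26]
    - [[0,0,0],[0,0,0],32]
    - [[0,0,0],[0,0,0],42]
    - [[0,0,0],[0,0,0],50]
    - [[0,0,0],[0,0,0],55]
    - [[0,0,0],[0,0,0],55]
    - [[0,0,0],[0,0,0],55]
  grip_force: 30

```text
clock: 22.78
tcp_pos: [0.451, -0.2204, 0.0053]
orientation: [0.018, 0.854, 0.519, -0.029]
wrist_force: [-0.8, 0.4, -0.4]
finger_gap: 0.055
grip_force: 0.0
```

Emit:
step_arm:
  moves:
    - [[-0.5,0,-10],[0,0,0],55]
    - [[-2,0,-30],[0,0,0],55]
    - [[-4,0,-60],[0,0,0],55]
    - [[-7,0,-100],[0,0,0],55]
    - [[-9,0,-135],[0,0,0],55]
    - [[-11,0,-160],[0,0,0],55]
    - [[-12,0,-170],[0,0,0],55]
    - [[-12,0,-170],[0,0,0],55]

```text
clock: 23.45
tcp_pos: [0.4523, -0.2219, 0.1791]
orientation: [0.02, 0.854, 0.519, -0.028]
wrist_force: [0.4, -0.3, -1.2]
finger_gap: 0.0549
grip_force: 0.0
```

```bash
python3 -c "
from h import *
for i in range(6): imaging.read_camera('wrist')
s=st();print(s['tcp_pos'],s['finger_gap'],s['wrist_force'])
a,_=snap('scene');b,_=snap('wrist')
cv2.imwrite('pics/c9.png',np.hstack([cv2.resize(a,(400,300)),cv2.resize(b,(400,300))])[:,:,::-1])"
```

```text
[ 0.44965656 -0.22012054  0.17374933] 0.055090555207552724 [-0.15472462 -0.05317177 -0.38482435]
```

View pics/c9.png

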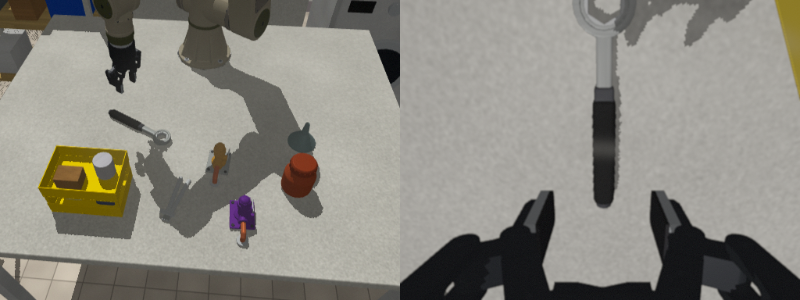

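The wrench lies flat on the shelf, clear of the outlet, with the gripper well above it and everything else where it was.

```bash
python3 -c "
from h import *
print(env.hand_in())"
```

```text
the job is handed in; nothing more can be done
None
```

I tightened the cap until the torque peaked at about 1.45 N m and then fell (I took this as the click), stopped, lifted the wrench off without turning the cap back, laid it flat clear of the outlet, and handed the job in at about 24 s; the judge's verdict isn't shown.

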